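Open the child-safe cap of the descaler bottle

TASK

Open the descaler bottle, the square one fixed in its holder with the ribbed child-safe cap: press the cap down against its spring and, keeping it pressed, twist it a quarter turn anticlockwise (seen from above) until it comes free. Then lift it off and finish while still holding the cap in the gripper, level and still, about 8 cm straight above the bottle's mouth; do not let go of it. Leave the jar, the egg cup, the tongs and the lunchbox where they are.

Things in the scene. Friction and masses are not known exactly. Their poses are not given: they have to be found in the camera images.
- bottle: White descaler bottle, fixed. Square body 76 x 76 mm in a grey screwed-down holder 92 x 92 mm, 30 mm high. Body 104 mm high, then a shoulder slopes in from radius 36 mm to the round neck, radius 14 mm, at height 124 mm. Two lugs of outer radius 21 mm on the neck hold the cap. Origin: centre of the underside, on the bench; z up the neck axis. The locked cap's x axis lies along the bottle's x axis.
- mouth (a point): Centre of the top of the bottle's neck, 152 mm above the bench, on the neck axis.
- cap: White ribbed round push-and-turn cap, 52 mm in diameter (54 over the ribs), 34 mm high, 30 g, open below, a low raised bar across its top along its x axis. Origin: centre of its underside, z up. Locked, its underside is 139 mm and its top 173 mm above the bench, with 2 mm sideways play.
- stopper (a joint): Sprung grey stopper, 20 mm in diameter, in the bottle's neck under the cap's top; value in m: 0 with the cap locked and not pressed, grows as the cap is pressed down (0.008 fully down), -0.003 when the cap is off. Spring: 7 N at 0, plus 0.6 N per mm.
- jar: Bystander: round glass storage jar with a smooth steel lid, 84 mm in diameter, 114 mm high, loose. Origin: centre of its underside.
- eggcup: Bystander: green silicone egg cup, 52 mm in diameter, 52 mm high, loose. Origin: centre of its underside.
- tongs: Bystander: black plastic tongs, 230 mm long, about 80 mm wide, 21 mm high, lying on the bench along their own x axis, loose. Origin: middle of the underside.
- lunchbox: Bystander: teal lunchbox with its hinged lid shut, 136 x 186 x 62 mm, loose. Origin: centre of its underside.
- cap_top (a point): Centre of the cap's top, 34 mm above its origin. Pressed down over 3.5 mm (about 10 N; hard stop at 8 mm, about 12 N) the cap clears its locking teeth. Held down, it turns anticlockwise seen from above (+ yaw); turned 55 to 130 degrees from locked it is free and lifts straight off. Clockwise it is blocked; unpressed it turns only a few degrees.
There are look-alikes about, which are no part of the job. What is meant by the cap is not brown, and is the larger of those in its own colour. What is shaped like the bottle but purple or red is not meant.

How it is judged:
On the way, in this order (a step that is already met when the one before it is completed fails the run):
1. the cap is pressed down at least 3 mm, still in its locked position (value of joint stopper above 0.003 m and angle between the x axis of cap and the x axis of bottle, either way round below 0.6 rad), for 0.1 s.
2. the cap, still on the neck, is turned out from under the lugs (angle between the x axis of cap and the x axis of bottle, either way round above 0.75 rad and z of cap in the frame of bottle below 0.15 m and horizontal distance between cap and mouth below 0.008 m), for 0.1 s.
At the end, for the whole second after the job is handed in: The cap is gripped by the fingers, still (under 30 mm/s), its underside 40 to 140 mm above the top of the bottle's neck, within 30 mm of the neck axis sideways, level within 0.3 rad, not touching the bottle (z of cap in the frame of mouth between 0.04 and 0.14 m and horizontal distance between cap and mouth below 0.03 m and angle between cap's own z axis and vertical below 0.3 rad and linear speed of cap below 0.03 m/s and contact force between the fingers and cap above 1 N and contact force between cap and bottle below 0.1 N); the arm keeps its last pose, push and grip.
It fails at once if a bystander is shifted by more than 30 mm (distance of any of jar, eggcup, tongs, lunchbox from where it was at the start of the episode above 0.03 m).
It also fails if it takes over 38 s, if anything falls off the work surface, if the arm or the gripper's body presses on something with over 40 N, if the wrist force passes 120 N, or if a joint passes its speed limit or range.

ROBOT

A 6-joint arm with a two-finger parallel gripper is mounted at the origin on the work surface. World frame = base frame: x ahead of the robot, y to its left, z up, the work surface at z = 0. Lengths are in m, angles in rad, forces in N, time in s.
With the tool pointing down it reaches from about 0.4 to 0.825 m from the base axis. Payload 7 kg.
Tool frame: the origin (TCP) lies at the very end of the fingers, on their centre line; the grasp point (between the pads) lies 19 mm behind it; z points along the fingers, y is the line along which they close (so a half turn about z gives the same grasp; the last joint's range is limited). The gripper opens to 88 mm and grips with 3 to 60 N. Pads are 19 mm wide; open, the fingers measure 130 mm over their backs; the gripper's body (78 mm by 193 mm) begins 47 mm behind the grasp point.
Start: joints at [1.434, 0.359, 0.012, 0, -1.224, -0.288], TCP at [0.278, 0.615, 0.227] pointing down, gripper open.
Joint ranges: [-3.07, 3.07], [-1.43, 2.12], [-1.02, 1.25], [-3.03, 1.67], [-3.05, -0], [-3.03, 3.03]. Speed limits (rad/s): [2.39, 2.39, 3.01, 3.14, 3.14, 3.14].

INTERFACE

Orientations are given as [roll, pitch, yaw] about the fixed x, y, z axes, in that order (R = Rz(yaw) Ry(pitch) Rx(roll)).
In Python, from station import arm gives the robot as it stands. The module is installed in compiled form; this text tells all that it offers.
- The arm moves only by the shell command python3 -m crank 'ROWS' [FORCE]. ROWS is JSON, a list of rows, each an object of numbers: "dx", "dy", "dz": the shift along the world's x, y, z in m; "twist": the turn about the world's z in degrees; "grip": the opening, from -1 (shut) to 1 (fully open). A call has exactly 5 rows; each row is the pose to reach, as a shift and turn from the pose commanded when the call began; what a row does not reach only later rows make up. A row lasts 1/12 s, in which the tool goes at most 41.7 mm and 7.16 degrees, less where a joint would pass 70% of its speed; a pose out of reach is approached as far as the arm can. A call with a gripper value outside its range is refused whole. The fingers move at their own pace and stop on an object; FORCE is the grip in N (left out, the last holds). Time passes only in rows, so rows that repeat a pose let the fingers close, or fill a call up. It gives the time, the measured TCP pose, the force, the opening and the grip force at its end, in the units of the state.
- arm.get_state(): the state, without advancing time (a new reading comes with each control period).
- arm.grab_frame(name): name is "scene" or "side" or "wrist"; returns the picture (400x640x3 uint8, red, green, blue); there is no depth.
- arm.get_calibration(name): a dict with "fx", "fy", "cx", "cy" (pixels), "cam_to_world" (4x4, takes a point from camera to world coordinates); the wrist camera has in their place "tool_from_camera" (4x4, takes a point from camera to tool coordinates, whose origin is the TCP and whose axes are the flange's). Camera axes: x right, y down, z forward; pixel columns grow to the right and rows downward; lengths in m; the calibration is good to about 2 mm. A picture is of the moment at which its call begins: read the wrist's pose just before it. get_calibration takes no time and is no camera call.
- arm.job_done(): hands the job in; it is judged then, once.
The state is a dict: "t": time; "q": joint angles; "qd": joint speeds; "joint_efforts": joint torques, N m; "eef_pos": TCP position; "ee_rot": TCP orientation; "force": force on the tool from outside, world axes, zero at the start; "moment": the same for the moment, N m; "width": finger opening in m; "gripper_force": force on a finger pad.
Only numpy, scipy, OpenCV 4.12 (cv2) and the standard library are available. Lean on these libraries where they do the work, as an engineer would, in place of code of your own. Each camera call takes 0.05 s, during which the arm holds its last target. There are 200 camera calls.

## Working session

There is one attempt and no reset: what is moved stays moved. The work goes in short steps, Python scripts to look and compute and a shell command to move; the robot and the scene stay as the last step left them, time stands still between calls to the robot, and variables do not carry over. Pictures are saved under pics/ and viewed, at most 10 in all, crops included, and the job is handed in when it is done.

```bash
mkdir -p pics
python3 - <<'E'
from station import arm
import cv2,numpy as np
np.set_printoptions(precision=4,suppress=True)
s=arm.get_state();print(s)
for n in("scene","side","wrist"):
    f=arm.grab_frame(n);cv2.imwrite(f"pics/{n}0.png",f[:,:,::-1]);print(n,arm.get_calibration(n))
E
```

```text
{'t': 0.0, 'q': array([ 1.4341,  0.3594,  0.0111, -0.0003, -1.2241, -0.2881]), 'qd': array([ 0.001 , -0.0006, -0.0015,  0.    , -0.0002, -0.0016]), 'joint_efforts': array([ -0.0005, -58.2717,  29.3053,   6.9974,   0.0069,  -0.0002]), 'eef_pos': array([0.278 , 0.6146, 0.2256]), 'ee_rot': array([ 3.1399, -0.0002, -0.4249]), 'force': array([0.8824, 0.3508, 0.2704]), 'moment': array([-0.0263,  0.0148, -0.0342]), 'gripper_force': 0.0, 'width': 0.08762434125112725}
scene {'fx': 419.9588340752165, 'fy': 419.9588340752165, 'cx': 318.76845026801556, 'cy': 204.77777113147093, 'cam_to_world': array([[ 0.86  ,  0.2876, -0.4216,  0.9541],
       [ 0.5103, -0.4912,  0.7059, -0.7106],
       [-0.004 , -0.8222, -0.5692,  0.762 ],
       [ 0.    ,  0.    ,  0.    ,  1.    ]])}
side {'fx': 371.10240341310356, 'fy': 371.10240341310356, 'cx': 309.9471951743366, 'cy': 195.88076014602876, 'cam_to_world': array([[ 0.8718, -0.3212,  0.3699,  0.1553],
       [-0.4899, -0.5762,  0.6542, -0.538 ],
       [ 0.003 , -0.7515, -0.6597,  0.7163],
       [ 0.    ,  0.    ,  0.    ,  1.    ]])}
wrist {'fx': 281.4274791368262, 'fy': 281.4274791368262, 'cx': 322.5314769701133, 'cy': 200.74873006033894, 'tool_from_camera': array([[-0.0005, -0.9665, -0.2567,  0.069 ],
       [ 1.    , -0.0005, -0.0004, -0.0017],
       [ 0.0002, -0.2567,  0.9665, -0.1574],
       [ 0.    ,  0.    ,  0.    ,  1.    ]])}
```

View pics/scene0.png

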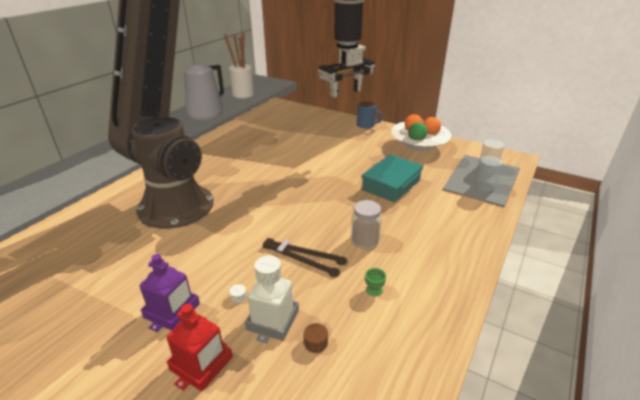

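View pics/side0.png

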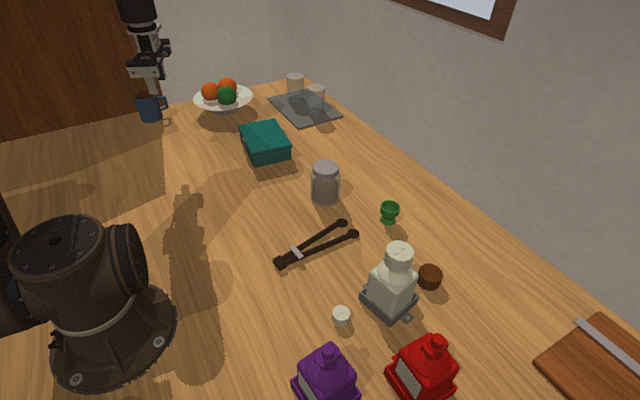

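The scene and side views show these candidates:
- White cap on the white bottle: scene (267,266), side (398,250).
- Small loose white cap: scene (238,294), side (341,316).
- Loose brown cap: scene (316,338), side (430,277).
- Purple bottle: scene (165,290). Red bottle: scene (198,345).

I choose the larger white cap, the one on the white bottle, and check it in a close crop.

```bash
python3 - <<'E'
import cv2,numpy as np
a=cv2.imread("pics/scene0.png")[245:345,220:320];b=cv2.imread("pics/side0.png")[230:330,345:445]
cv2.imwrite("pics/crop0.png",np.hstack([cv2.resize(i,(400,400),interpolation=cv2.INTER_CUBIC) for i in(a,b)]))
E
cat > h.py <<'E'
import numpy as np,cv2
from scipy.spatial.transform import Rotation as R
from station import arm
np.set_printoptions(precision=4,suppress=True)
def cam(n,st=None):
    c=arm.get_calibration(n);K=np.array([[c['fx'],0,c['cx']],[0,c['fy'],c['cy']],[0,0,1]])
    if n=='wrist':
        T=np.eye(4);T[:3,:3]=R.from_euler('xyz',st['ee_rot']).as_matrix();T[:3,3]=st['eef_pos'];M=T@c['tool_from_camera']
    else:M=c['cam_to_world']
    return K@np.linalg.inv(M)[:3]
def tri(P,p,Q,q):
    X=cv2.triangulatePoints(P,Q,np.array(p,float),np.array(q,float))[:,0];return X[:3]/X[3]
def proj(P,X):
    u=P@np.append(X,1);return u[:2]/u[2]
E
```

```text
(no output)
```

View pics/crop0.png

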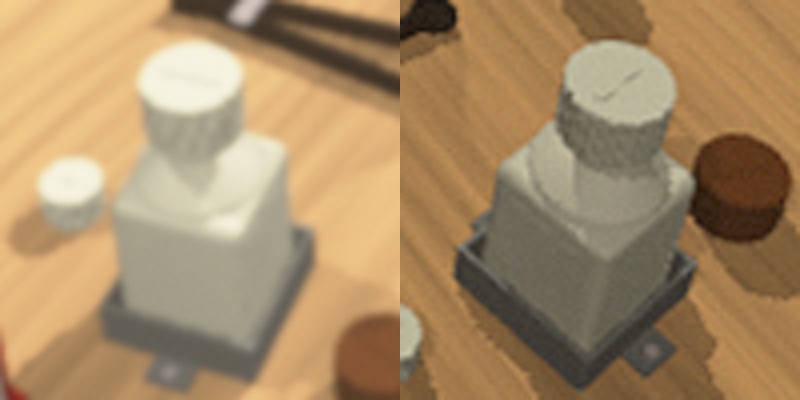

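The crop confirms the ribbed white cap on the white square bottle. The cap top centre is at scene (267.5,264.5) and side (399.8,251), and the bar across the top is visible in both views.

Run:
```python
from h import *
S,D=cam('scene'),cam('side')
X=tri(S,(267.4,264.3),D,(399.7,250.8));print(X,np.hypot(*X[:2]),proj(S,X),proj(D,X))
def onz(n,p,z):
    c=arm.get_calibration(n);M=c['cam_to_world'];d=M[:3,:3]@[(p[0]-c['cx'])/c['fx'],(p[1]-c['cy'])/c['fy'],1];return M[:3,3]+d*(z-M[2,3])/d[2]
for n,a,b in(('scene',(260,263.8),(275.5,265)),('side',(394.5,255.3),(405.5,247))):
    v=onz(n,b,.173)-onz(n,a,.173);print(n,np.degrees(np.arctan2(v[1],v[0])))
for nm,p,q in(('jar',(367,209),(326,167)),('tongs',(305,255),(318,240)),('egg',(375,275),(390,206)),('small',(238,291),(341,312)),('red',(187,312),(436,340)),('purple',(156,262),(329,350)),('lunch',(392,175),(265,135))): print(nm,tri(S,p,D,q))
```

```text
[ 0.5346 -0.2166  0.17  ] 0.5767544247656015 [267.0431 264.8512] [399.4565 249.9359]
scene 24.074692074144032
side 10.413048385172752
jar [0.5926 0.1473 0.109 ]
tongs [0.4854 0.0022 0.0096]
egg [ 0.6941 -0.0149  0.0502]
small [ 0.4222 -0.2002  0.0192]
red [ 0.4735 -0.3832  0.1571]
purple [ 0.3166 -0.316   0.1572]
lunch [0.5454 0.454  0.0498]
```

```bash
python3 -m crank '[{"dx":0.012,"dy":-0.038,"dz":0.01,"twist":-7,"grip":1},{"dx":0.024,"dy":-0.076,"dz":0.02,"twist":-14,"grip":1},{"dx":0.036,"dy":-0.114,"dz":0.03,"twist":-21,"grip":1},{"dx":0.048,"dy":-0.152,"dz":0.04,"twist":-28,"grip":1},{"dx":0.06,"dy":-0.19,"dz":0.04,"twist":-35,"grip":1}]' 20
python3 -m crank '[{"dx":0.012,"dy":-0.038,"dz":0,"twist":-7,"grip":1},{"dx":0.024,"dy":-0.076,"dz":0,"twist":-14,"grip":1},{"dx":0.036,"dy":-0.114,"dz":0,"twist":-21,"grip":1},{"dx":0.048,"dy":-0.152,"dz":0,"twist":-28,"grip":1},{"dx":0.06,"dy":-0.19,"dz":0,"twist":-35,"grip":1}]'
python3 -m crank '[{"dx":0.012,"dy":-0.038,"dz":0,"twist":-7,"grip":1},{"dx":0.024,"dy":-0.076,"dz":0,"twist":-14,"grip":1},{"dx":0.036,"dy":-0.114,"dz":0,"twist":-20,"grip":1},{"dx":0.048,"dy":-0.152,"dz":0,"twist":-20,"grip":1},{"dx":0.06,"dy":-0.19,"dz":0,"twist":-20,"grip":1}]'
```

```text
t: 0.57
eef_pos: [0.3389, 0.4238, 0.2683]
ee_rot: [-3.139, 0.001, -1.041]
force: [1.2, 0.6, 0.2]
width: 0.0879
gripper_force: 0.0
t: 0.98
eef_pos: [0.3981, 0.233, 0.2666]
ee_rot: [-3.141, 0.0, -1.652]
force: [1.2, 0.7, 0.4]
width: 0.0879
gripper_force: 0.0
t: 1.4
eef_pos: [0.4581, 0.043, 0.2668]
ee_rot: [-3.141, 0.001, -1.996]
force: [1.2, 0.4, -0.1]
width: 0.0878
gripper_force: 0.0
```

```bash
python3 -m crank '[{"dx":0.012,"dy":-0.038,"dz":0,"twist":0,"grip":1},{"dx":0.024,"dy":-0.076,"dz":0,"twist":0,"grip":1},{"dx":0.036,"dy":-0.114,"dz":0,"twist":0,"grip":1},{"dx":0.048,"dy":-0.152,"dz":0,"twist":0,"grip":1},{"dx":0.06,"dy":-0.19,"dz":0,"twist":0,"grip":1}]'
python3 -m crank '[{"dx":0,"dy":-0.02,"dz":0.0,"twist":0,"grip":1},{"dx":0,"dy":-0.02,"dz":0,"twist":0,"grip":1},{"dx":0,"dy":-0.02,"dz":0,"twist":0,"grip":1},{"dx":0,"dy":-0.02,"dz":0,"twist":0,"grip":1},{"dx":0,"dy":-0.02,"dz":0,"twist":0,"grip":1}]'
cat > w.py <<'E'
from h import *
import sys,pickle
s=arm.get_state();f=arm.grab_frame('wrist');k=sys.argv[1]
print(s['eef_pos'],s['ee_rot'],s['q'])
cv2.imwrite(f'pics/w{k}.png',f[:,:,::-1]);pickle.dump(s,open(f's{k}.pkl','wb'))
E
python3 w.py 1
python3 -m crank '[{"dx":0.02,"dy":-0.03,"dz":0.0,"twist":0,"grip":1},{"dx":0.02,"dy":-0.05,"dz":0,"twist":0,"grip":1},{"dx":0.02,"dy":-0.05,"dz":0,"twist":0,"grip":1},{"dx":0.02,"dy":-0.05,"dz":0,"twist":0,"grip":1},{"dx":0.02,"dy":-0.05,"dz":0,"twist":0,"grip":1}]'
python3 w.py 2
python3 -c "
import cv2,numpy as np
cv2.imwrite('pics/w12.png',np.hstack([cv2.imread(f'pics/w{k}.png')[:,120:520] for k in(1,2)]))"
```

```text
t: 1.82
eef_pos: [0.5182, -0.1471, 0.2665]
ee_rot: [-3.142, 0.0, -1.996]
force: [0.4, 1.4, 0.7]
width: 0.0878
gripper_force: 0.0
t: 2.23
eef_pos: [0.5181, -0.1642, 0.2666]
ee_rot: [-3.142, 0.0, -1.995]
force: [-0.1, -0.8, 0.4]
width: 0.0872
gripper_force: 0.0
[ 0.5181 -0.1642  0.2666] [-3.1415  0.0002 -1.9947] [ 0.0536  0.1172 -0.2158 -0.0002 -1.2376 -0.4775]
t: 2.7
eef_pos: [0.5381, -0.2142, 0.2666]
ee_rot: [-3.142, 0.0, -1.995]
force: [-0.1, 1.0, 0.2]
width: 0.0873
gripper_force: 0.0
[ 0.5381 -0.2142  0.2666] [-3.1416  0.0003 -1.9949] [-0.0414  0.1781 -0.1427 -0.0002 -1.2499 -0.3827]
```

View pics/w12.png

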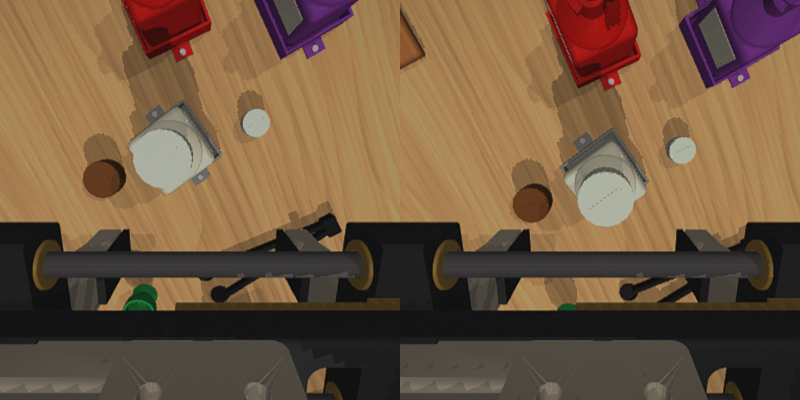

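The left half (first wrist position) shows the cap as a white disc at about wrist pixel (282,157). In the right half (second position) it is at about (325,198), with the bar visible. I refine both centres and triangulate.

Run:
```python
from h import *
import pickle
P=[];C=[]
for k,g in((1,(282,157)),(2,(325,198))):
    im=cv2.imread(f'pics/w{k}.png');gr=cv2.medianBlur(cv2.cvtColor(im,6),3)
    c=cv2.HoughCircles(gr,cv2.HOUGH_GRADIENT,1,20,param1=80,param2=12,minRadius=24,maxRadius=36)[0]
    c=c[np.hypot(*(c[:,:2]-g).T)<10];print(k,c)
    C.append(c[0,:2] if len(c) else g);P.append(cam('wrist',pickle.load(open(f's{k}.pkl','rb'))))
X=tri(P[0],C[0],P[1],C[1]);print(X)
for p,c in zip(P,C):
    for z in(.173,):
        A=p[:,:3];o=-np.linalg.inv(A)@p[:,3];d=np.linalg.inv(A)@np.append(c,1);print(o+d*(z-o[2])/d[2])
```

```text
1 [[279.5 160.5  32.1]]
2 [[324.5 198.5  27.5]]
[ 0.537  -0.2146  0.1702]
[ 0.5377 -0.2142  0.173 ]
[ 0.5356 -0.2159  0.173 ]
```

```bash
python3 -m crank '[{"dx":-0.002,"dy":-0.0015,"dz":-0.03,"twist":0,"grip":1},{"dx":-0.002,"dy":-0.0015,"dz":-0.06,"twist":0,"grip":1},{"dx":-0.002,"dy":-0.0015,"dz":-0.09,"twist":0,"grip":1},{"dx":-0.002,"dy":-0.0015,"dz":-0.11,"twist":0,"grip":1},{"dx":-0.002,"dy":-0.0015,"dz":-0.122,"twist":0,"grip":1}]' 45
python3 -m crank '[{"dx":0,"dy":0,"dz":0,"twist":0,"grip":0.2},{"dx":0,"dy":0,"dz":0,"twist":0,"grip":0.1},{"dx":0,"dy":0,"dz":0,"twist":0,"grip":0},{"dx":0,"dy":0,"dz":0,"twist":0,"grip":-0.5},{"dx":0,"dy":0,"dz":0,"twist":0,"grip":-1}]' 45
python3 -m crank '[{"dx":0,"dy":0,"dz":0,"twist":0,"grip":-1},{"dx":0,"dy":0,"dz":0,"twist":0,"grip":-1},{"dx":0,"dy":0,"dz":0,"twist":0,"grip":-1},{"dx":0,"dy":0,"dz":0,"twist":0,"grip":-1},{"dx":0,"dy":0,"dz":0,"twist":0,"grip":-1}]' 45
```

```text
t: 3.17
eef_pos: [0.5348, -0.2152, 0.1422]
ee_rot: [3.139, -0.0, -1.995]
force: [-0.4, 0.7, -0.1]
width: 0.0878
gripper_force: 0.0
t: 3.58
eef_pos: [0.5369, -0.2164, 0.1459]
ee_rot: [-3.139, 0.001, -1.995]
force: [0.5, 0.7, 0.3]
width: 0.0599
gripper_force: 0.0
t: 4.0
eef_pos: [0.5356, -0.2163, 0.1452]
ee_rot: [3.141, 0.0, -1.996]
force: [-4.3, 2.5, 5.8]
width: 0.0516
gripper_force: 45.0
```

```bash
python3 -m crank '[{"dx":-0.001,"dy":0.0005,"dz":-0.001,"twist":0,"grip":-1},{"dx":-0.001,"dy":0.0005,"dz":-0.003,"twist":0,"grip":-1},{"dx":-0.001,"dy":0.0005,"dz":-0.005,"twist":0,"grip":-1},{"dx":-0.001,"dy":0.0005,"dz":-0.006,"twist":0,"grip":-1},{"dx":-0.001,"dy":0.0005,"dz":-0.006,"twist":0,"grip":-1}]'
```

```text
t: 4.42
eef_pos: [0.5357, -0.2163, 0.14]
ee_rot: [-3.14, 0.0, -1.995]
force: [-2.9, 0.9, 10.2]
width: 0.052
gripper_force: 45.0
```

```bash
python3 -m crank '[{"dx":0,"dy":0,"dz":-0.001,"twist":0,"grip":-1},{"dx":0,"dy":0,"dz":-0.001,"twist":3,"grip":-1},{"dx":0,"dy":0,"dz":-0.001,"twist":8,"grip":-1},{"dx":0,"dy":0,"dz":-0.001,"twist":13,"grip":-1},{"dx":0,"dy":0,"dz":-0.001,"twist":18,"grip":-1}]'
python3 -c "
from h import *
print(arm.get_state()['moment'])"
```

```text
t: 4.83
eef_pos: [0.5366, -0.2163, 0.1396]
ee_rot: [-3.138, -0.0, -1.677]
force: [-1.2, 2.3, 9.7]
width: 0.0517
gripper_force: 45.0
[ 0.9719  0.6503 -0.0212]
```

```bash
python3 -m crank '[{"dx":0,"dy":0,"dz":-0.0005,"twist":6,"grip":-1},{"dx":0,"dy":0,"dz":-0.0005,"twist":12,"grip":-1},{"dx":0,"dy":0,"dz":-0.0005,"twist":18,"grip":-1},{"dx":0,"dy":0,"dz":-0.0005,"twist":24,"grip":-1},{"dx":0,"dy":0,"dz":-0.0005,"twist":30,"grip":-1}]'
python3 -m crank '[{"dx":0,"dy":0,"dz":0,"twist":6,"grip":-1},{"dx":0,"dy":0,"dz":0,"twist":12,"grip":-1},{"dx":0,"dy":0,"dz":0,"twist":18,"grip":-1},{"dx":0,"dy":0,"dz":0,"twist":24,"grip":-1},{"dx":0,"dy":0,"dz":0,"twist":30,"grip":-1}]'
python3 -m crank '[{"dx":0,"dy":0,"dz":0,"twist":6,"grip":-1},{"dx":0,"dy":0,"dz":0,"twist":10,"grip":-1},{"dx":0,"dy":0,"dz":0,"twist":10,"grip":-1},{"dx":0,"dy":0,"dz":0,"twist":10,"grip":-1},{"dx":0,"dy":0,"dz":0,"twist":10,"grip":-1}]'
python3 - <<'E'
from h import *
s=arm.get_state();print(s['moment'],s['q'])
for n,b in(("scene",(245,220)),("side",(230,345))):
    f=arm.grab_frame(n)[b[0]:b[0]+100,b[1]:b[1]+100,::-1];cv2.imwrite(f"pics/{n}1.png",cv2.resize(f,(400,400)))
cv2.imwrite("pics/c1.png",np.hstack([cv2.imread(f"pics/{n}1.png") for n in("scene","side")]))
E
```

```text
t: 5.25
eef_pos: [0.5367, -0.2163, 0.1391]
ee_rot: [-3.138, -0.002, -1.152]
force: [-0.5, 2.3, 10.2]
width: 0.052
gripper_force: 45.0
t: 5.67
eef_pos: [0.5369, -0.2164, 0.1392]
ee_rot: [-3.14, -0.004, -0.628]
force: [-1.9, 2.4, 10.9]
width: 0.0521
gripper_force: 45.0
t: 6.08
eef_pos: [0.5368, -0.2165, 0.1392]
ee_rot: [-3.141, -0.004, -0.459]
force: [-0.9, 1.4, 10.1]
width: 0.0518
gripper_force: 45.0
[0.546  0.5097 0.0697] [-0.0448  0.2716 -0.3271  0.0013 -0.9681  1.156 ]
```

View pics/c1.png

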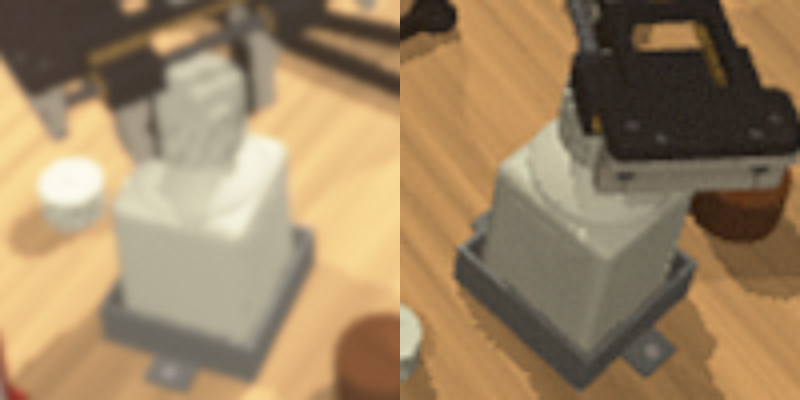

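The fingers grip the cap, centred on the neck, at scene crop (200,110); the top bar is hidden. The tool has turned 88° with little moment. I lift slowly and watch the force.

```bash
python3 -m crank '[{"dx":0,"dy":0,"dz":0.003,"twist":0,"grip":-1},{"dx":0,"dy":0,"dz":0.006,"twist":0,"grip":-1},{"dx":0,"dy":0,"dz":0.009,"twist":0,"grip":-1},{"dx":0,"dy":0,"dz":0.012,"twist":0,"grip":-1},{"dx":0,"dy":0,"dz":0.012,"twist":0,"grip":-1}]'
```

```text
t: 6.6
eef_pos: [0.5355, -0.2161, 0.1497]
ee_rot: [-3.141, -0.001, -0.46]
force: [1.4, -1.1, -0.7]
width: 0.0512
gripper_force: 45.0
```

No pull-back force, so the cap is free. I raise it so that its underside is about 80 mm above the mouth.

```bash
python3 -m crank '[{"dx":0,"dy":0,"dz":0.015,"twist":0,"grip":-1},{"dx":0,"dy":0,"dz":0.035,"twist":0,"grip":-1},{"dx":0,"dy":0,"dz":0.055,"twist":0,"grip":-1},{"dx":0,"dy":0,"dz":0.075,"twist":0,"grip":-1},{"dx":0,"dy":0,"dz":0.088,"twist":0,"grip":-1}]'
python3 -m crank '[{"dx":0,"dy":0,"dz":0,"twist":0,"grip":-1},{"dx":0,"dy":0,"dz":0,"twist":0,"grip":-1},{"dx":0,"dy":0,"dz":0,"twist":0,"grip":-1},{"dx":0,"dy":0,"dz":0,"twist":0,"grip":-1},{"dx":0,"dy":0,"dz":0,"twist":0,"grip":-1}]'
python3 - <<'E'
from h import *
for n,b in(("scene",(200,200)),("side",(180,330))):
    f=arm.grab_frame(n)[b[0]:b[0]+140,b[1]:b[1]+140,::-1];cv2.imwrite(f"pics/{n}2.png",cv2.resize(f,(400,400)))
cv2.imwrite("pics/c2.png",np.hstack([cv2.imread(f"pics/{n}2.png") for n in("scene","side")]))
E
```

```text
t: 7.02
eef_pos: [0.5355, -0.2162, 0.2386]
ee_rot: [-3.141, -0.001, -0.46]
force: [-0.3, 0.2, -0.9]
width: 0.0515
gripper_force: 45.0
t: 7.43
eef_pos: [0.5347, -0.2159, 0.2359]
ee_rot: [3.141, 0.002, -0.46]
force: [-0.7, 0.4, -1.4]
width: 0.0513
gripper_force: 45.0
```

View pics/c2.png

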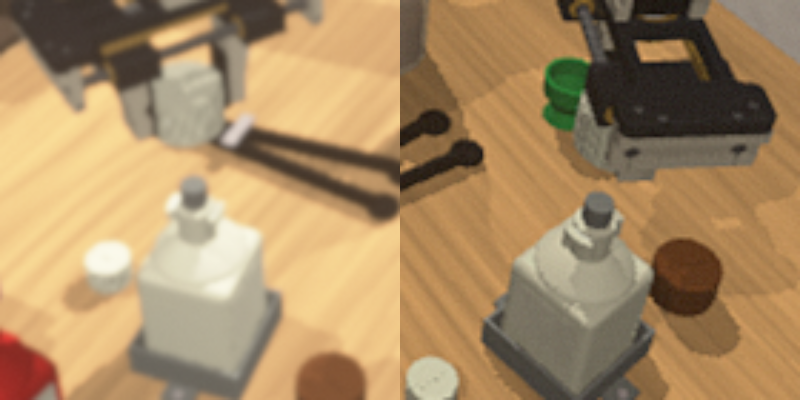

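The cap is off and held above the bare neck, whose grey stopper is at scene crop (193,190). The cap's level isn't clear in the shadow, so I take one enlarged crop.

Run:
```python
from h import *
o=[]
for n,b in(("scene",(212,240)),("side",(195,380))):
    f=arm.grab_frame(n)[b[0]:b[0]+50,b[1]:b[1]+50,::-1];o.append(cv2.convertScaleAbs(cv2.resize(f,(400,400),interpolation=cv2.INTER_CUBIC),alpha=1.8,beta=-110))
cv2.imwrite("pics/c3.png",np.hstack(o))
print({k:v for k,v in arm.get_state().items() if k in('moment','force','width')})
```

```text
{'force': array([-1.3383,  0.2064, -0.0086]), 'moment': array([ 0.0568,  0.0059, -0.0428]), 'width': 0.05206663675103511}
```

View pics/c3.png

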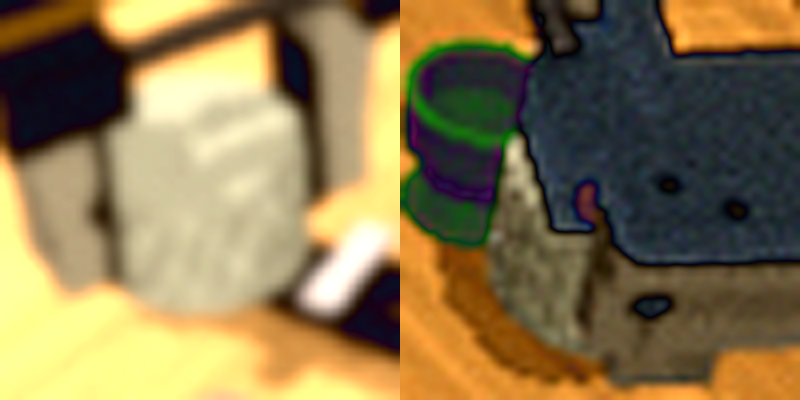

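The cap appears to be held upright. I compare its outline numerically with a projected level cap before handing in.

Run:
```python
from h import *
o=[]
t=np.linspace(0,2*np.pi,40)
for n,b in(("scene",(212,240)),("side",(195,380))):
    f=arm.grab_frame(n)[b[0]:b[0]+50,b[1]:b[1]+50,::-1];f=np.ascontiguousarray(cv2.resize(f,(400,400),interpolation=cv2.INTER_CUBIC))
    for z,c in((.230,(0,0,255)),(.264,(255,0,0))):
        p=np.array([(proj(cam(n),[.535+.027*np.cos(a),-.216+.027*np.sin(a),z])-b[::-1]+.5)*8 for a in t])
        cv2.polylines(f,[p.astype(int)],True,c,1)
    o.append(f)
cv2.imwrite("pics/c4.png",np.hstack(o))
```

```text
(no output)
```

View pics/c4.png

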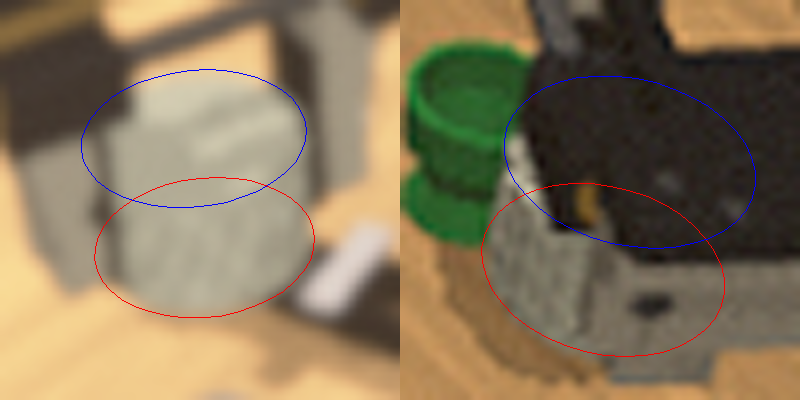

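The projected level cap (red for the underside, blue for the top) matches the held cap's outline in both views. It is level, centred and at the right height, so I hand in.

```bash
python3 -c "
from station import arm
print(arm.job_done())"
```

```text
the job is handed in; nothing more can be done
None
```

The cap was pressed, turned about 88°, lifted off, and handed in still gripped, level and about 8 cm above the bottle's mouth; no verdict came back.

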